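# Discharge the cassette hopper into the bin

## Task

Empty the cassette dispenser on the bench into the blue bin in front of it. Take the black ball knob and swing the dispenser's chute round until its mouth is over the bin and its hole lies under the hole in the deck's ear, fetch the steel lock pin from the blue tool block and push it fully home through both holes, and only then draw the slide gate by its red knob all the way out to its end stop, so that the three cassettes slide down into the bin. Leave the pin in and the gate open, and do not shift the bin or the other things on the bench.

Things in the scene. Friction and masses are not known exactly. Their poses are not given: they have to be found in the camera images.
- dispenser: Cassette dispenser, fixed: base, column at the back, deck (top at 198 mm), clear throat 54 mm square (z 208 to 264 mm), white hopper above it flaring to 150 mm square at z = 345 mm. The flare overhangs gate knob and pin hole: lean the tool 25 to 35 deg to the front there. Origin on the bench under the outlet; x from the front to the column, y left, z up. May stand turned (yaw -0.1 to 0.3).
- pin_hole (a point): Centre of the 13 mm through hole at the top face of the deck's ear (42 mm square, 8 mm thick), right front of the dispenser: at (-78, -78, 198) mm in the dispenser's frame. Axes as the dispenser's.
- chute (a joint): Angle of the steel chute under the deck about the vertical through the dispenser's origin, rad, limits +-0.76; 0 = mouth to the front (dispenser's -x), positive = to its left (+y). Stays where left, turns with under 1 N at the knob. One of the three 13 mm holes in its rim (z 178 to 186 mm) lies exactly under the ear's hole at -0.663, 0 and +0.663.
- chute_knob (a point): Centre of the black ball knob (25 mm diameter, on a 9 mm post) in front of the left corner of the chute's mouth: in the chute's frame 184 mm out from the swivel axis, 37 mm to the left, 158 mm above the bench. The chute beside it is lower (115 mm). Moves with the chute.
- chute_mouth (a point): Point 136 mm out from the swivel axis on the chute's centre line, 50 mm above the bench, where cassettes fall; its lip is 56 mm above the bench. At the right one of the three index positions this point is within about 12 mm of the bin's centre, seen from above.
- bin: Open blue bin, 100 x 100 x 48 mm, walls 3 mm, 0.45 kg, loose; stands before the dispenser at one of the three index positions of the chute (left, middle or right), sides parallel to the dispenser. Origin: centre of its underside, z up.
- bin_floor (a point): Centre of the bin's inner floor, 3 mm above its underside; axes along the bin's sides, z up.
- lock_pin: Steel lock pin, 95 mm long, about 0.09 kg, starts upright in the middle hole of the tool block. Origin at the centre of its tip, z from tip to head. 10 mm shaft, nose tapered over the last 10 mm (4 mm at the tip), shoulder 26 mm wide from z = 42 to 47 mm, round grip 20 mm wide from 47 to 94 mm. Fully home, the shoulder rests on the ear.
- tool_block: Blue metal tool block, 60 x 90 x 50 mm, fixed; origin at the centre of its underside. The pin's hole is at its centre, 13 mm wide and 46 mm deep; the pin's shoulder rests on its top at z = 50 mm. The four smaller round marks are shut bores.
- gate (a joint): Draw of the slide gate, m: 0 shut, 0.064 at the end stop; slides level toward the dispenser's front (-x) and stays where left. Takes about 4 N to move, a little more with speed (6 N per m/s); cassettes may rub on it.
- gate_grip (a point): Middle of the gate's red knob, a round grip 22 mm wide and about 30 mm long along the dispenser's x, with a 28 mm rim at its front end: (-104, 0, 210) mm in the dispenser's frame when shut; moves with the gate.
- cassette_1: White air-sampling cassette with a blue band, a disc 40 mm wide and 22 mm high, 20 g, slippery; number 1 from below in the stack standing on the gate inside the throat. Origin: its centre.
- cassette_2: White air-sampling cassette with a blue band, a disc 40 mm wide and 22 mm high, 20 g, slippery; number 2 from below in the stack standing on the gate inside the throat. Origin: its centre.
- cassette_3: White air-sampling cassette with a blue band, a disc 40 mm wide and 22 mm high, 20 g, slippery; number 3 from below in the stack standing on the gate inside the throat. Origin: its centre.
- particle_counter: Bench particle counter with screen and carrying handle, fixed, about 260 x 260 mm and 250 mm high with its handle; stands between the tool block and the dispenser, so carry the pin over it or round its front. Origin: under the middle of its case.
- mouse: Black computer mouse, 105 x 58 x 36 mm, bystander; it and the power brick stand at the two index positions without the bin.
- psu_brick: Black power brick, 50 x 112 x 31 mm, bystander.
- wash_bottle: White wash bottle with red swan neck, 62 x 95 x 187 mm, bystander at the right.
- filter_box: White filter carton, 84 x 136 x 66 mm, bystander at the right front.
- timer: White bench timer, 18 x 62 x 58 mm, bystander standing on edge at the front between tool block and dispenser.
- tape_roll: Roll of black tape, 58 mm wide, 19 mm high, bystander at the front.
- screwdriver_slot: Slotted screwdriver with red handle, 201 mm long, bystander at the left front.

How it is judged:
By the outcome, as a careful person would: the job done as asked, in the order asked, and still so for the second after the job is handed in, with the robot touching nothing.
It also fails if it takes over 67 s, if anything falls off the work surface, if the arm or the gripper's body presses on something with over 40 N, if the wrist force passes 120 N, or if a joint passes its speed limit or range.

## Robot

A 6-joint arm with a two-finger parallel gripper is mounted at the origin on a cart in front of the work surface, level with it; the furniture and walls round the work are solid. World frame = base frame: x ahead of the robot, y to its left, z up, the work surface at z = 0. Lengths are in m, angles in rad, forces in N, time in s.
With the tool pointing down it reaches from about 0.275 to 0.825 m from the base axis. Payload 5.2 kg.
Tool frame: the origin (TCP) lies midway between the tips of the shut fingers; the grasp point (between the pads) lies 19 mm behind it (r.hold_point_z is the distance from the TCP to the grasp point, in m); z points along the fingers, y is the line along which they close (so a half turn about z gives the same grasp; the last joint's range is limited). The gripper opens to 93 mm and grips with 3 to 60 N. Pads are 15 mm wide; open, the fingers measure 128 mm over their backs; the gripper's body (75 mm by 188 mm) begins 65 mm behind the grasp point.
Start: joints at [-1.549, 0.259, 1.535, -0, 1.348, -0.203], TCP at [0.123, -0.536, 0.219] pointing down, gripper open.
Joint ranges: [-3.14, 3.14], [-0.91, 2.08], [0.19, 2.58], [-1.22, 4.36], [0.22, 2.71], [-3.12, 3.12]. Speed limits (rad/s): [2.57, 2.57, 3.14, 3.14, 3.14, 3.14].

## Interface

Orientations are given as a 3x3 rotation matrix whose columns are the frame's x, y, z axes.
In Python, from plant import monitor, camera, camera_info, r gives the robot as it stands. The module is installed in compiled form; this text tells all that it offers.
- The arm moves only by the shell command python3 -m pendant 'ROWS' [FORCE]. ROWS is JSON, a list of rows, each an object of numbers: "rx", "ry", "rz": the turn, a rotation vector about the world's x, y, z in degrees; "x", "y", "z": the shift along the world's x, y, z in cm; "claw": the closure, from -1 (fully open) to 1 (shut). In form: [{"rx": .., "ry": .., "rz": .., "x": .., "y": .., "z": .., "claw": ..}, ...]. A call has 1 to 10 rows; each row shifts and turns the commanded pose from where the row before left it; what a row does not reach is not made up. A row lasts 1/10 s, in which the tool goes at most 50 mm and 8.59 degrees, less where a joint would pass 70% of its speed; a pose out of reach is approached as far as the arm can. A call with a gripper value outside its range is refused whole. The fingers move at their own pace and stop on an object; FORCE is the grip in N (left out, the last holds). Time passes only in rows, so rows that do not move let the fingers close. It gives the time, the measured TCP pose, the force, the opening and the grip force at its end, in the units of the state.
- monitor.read_state(): the state, without advancing time (a new reading comes with each control period).
- camera(name): name is "scene" or "top"; returns (picture, depth): 384x512x3 uint8, red, green, blue; 384x512 float32, m along the optical axis (not along the pixel's ray), 0 where there is no reading.
- camera_info(name): a dict with "camera_matrix" (3x3 intrinsics, pixels), "cam_to_world" (4x4, takes a point from camera to world coordinates). Camera axes: x right, y down, z forward; pixel columns grow to the right and rows downward; lengths in m; the calibration is good to about 2 mm. A picture is of the moment at which its call begins. camera_info takes no time and is no camera call.
- r.job_done(): hands the job in; it is judged then, once.
The state is a dict: "clock": time; "joint_pos": joint angles; "joint_vel": joint speeds; "joint_torque": joint torques, N m; "tcp_pos": TCP position; "ee_rot": TCP orientation; "contact_force": force on the tool from outside, world axes, zero at the start; "moment": the same for the moment, N m; "finger_gap": finger opening in m; "gripper_force": force on a finger pad.
Only numpy, scipy, OpenCV 4.12 (cv2) and the standard library are available. Lean on these libraries where they do the work, as an engineer would, in place of code of your own. Each camera call takes 0.05 s, during which the arm holds its last target. There are 200 camera calls.

## Working session

There is one attempt and no reset: what is moved stays moved. The work goes in short steps, Python scripts to look and compute and a shell command to move; the robot and the scene stay as the last step left them, time stands still between calls to the robot, and variables do not carry over. Pictures are saved under pics/ and viewed, at most 10 in all, crops included, and the job is handed in when it is done.

```bash
mkdir -p pics; python3 - <<'E'
from plant import monitor,camera,camera_info,r
import cv2,numpy as np
for n in("scene","top"):
    p,d=camera(n); i=camera_info(n); np.savez(f"{n}0.npz",p=p,d=d,K=i["camera_matrix"],T=i["cam_to_world"])
    cv2.imwrite(f"pics/{n}0.png",cv2.resize(p[:,:,::-1],(800,600)))
    print(n,np.round(i["camera_matrix"],1).tolist(),np.round(i["cam_to_world"],3).tolist())
s=monitor.read_state();print(s["clock"],s["tcp_pos"],s["ee_rot"],s["finger_gap"],r.hold_point_z)
E
```

```text
scene [[491.4, 0.0, 253.3], [0.0, 491.4, 191.3], [0.0, 0.0, 1.0]] [[0.898, -0.216, 0.385, -0.061], [-0.441, -0.429, 0.789, -1.203], [-0.005, -0.877, -0.48, 0.943], [0.0, 0.0, 0.0, 1.0]]
top [[412.8, 0.0, 262.3], [0.0, 412.8, 193.5], [0.0, 0.0, 1.0]] [[-0.026, -0.996, 0.084, 0.412], [-0.999, 0.024, -0.02, 0.048], [0.018, -0.084, -0.996, 1.631], [0.0, 0.0, 0.0, 1.0]]
0.1 [ 0.1225983  -0.53569152  0.21791733] [[ 9.74839231e-01  2.22909109e-01 -5.59004752e-05]
 [ 2.22908916e-01 -9.74837990e-01  1.58384178e-03]
 [ 2.98558854e-04 -1.55645182e-03 -9.99998744e-01]] 0.0926047892773131 0.0188
```

View pics/scene0.png

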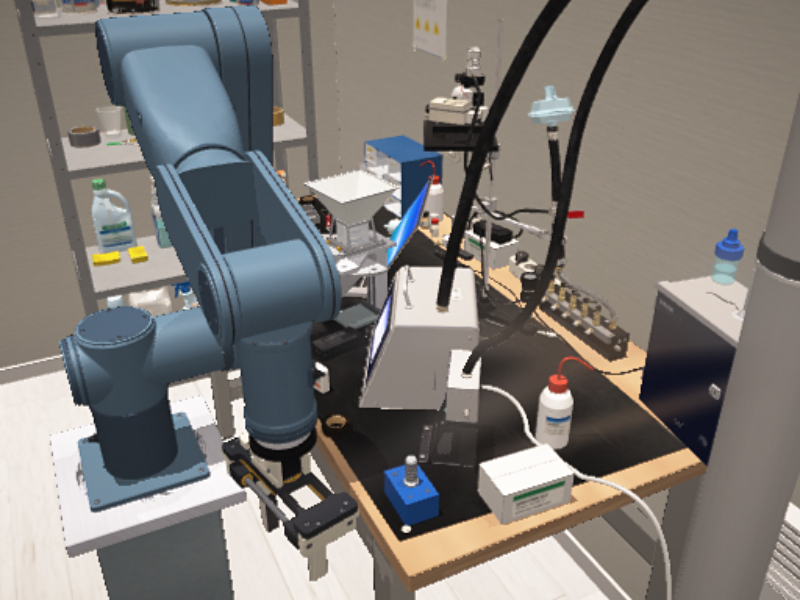

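View pics/top0.png

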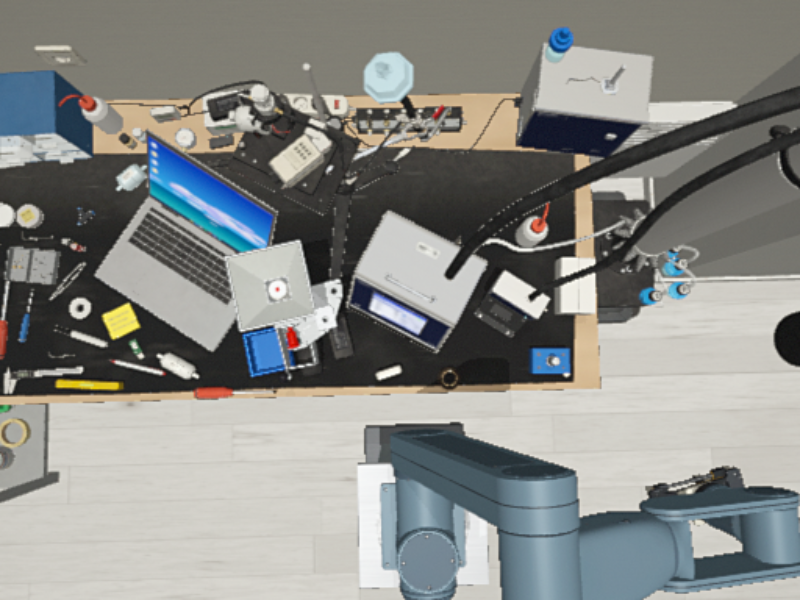

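Top view: the hopper is at about (270,285), the bin lies left of centre at (267,352), the red gate knob is at (292,338), and the chute sits between the bin and the ear (325,305). The tool block is at (550,360) with its pin at (553,360). Next I'll enlarge this area and deproject.

```bash
cat > h.py <<'E'
import numpy as np,cv2
def pts(n):
    z=np.load(n+".npz");p,d,K,T=z["p"],z["d"],z["K"],z["T"]
    v,u=np.mgrid[:384,:512]
    c=np.stack([(u-K[0,2])/K[0,0]*d,(v-K[1,2])/K[1,1]*d,d],-1)
    return p,d,c@T[:3,:3].T+T[:3,3],K,T
def proj(P,K,T):
    c=(np.asarray(P)-T[:3,3])@T[:3,:3]; return (c[...,:2]/c[...,2:])*[K[0,0],K[1,1]]+[K[0,2],K[1,2]]
E
python3 - <<'E'
from h import *
p,d,W,K,T=pts("top0")
def reg(m,name):
    q=W[m];print(name,len(q),np.round(np.median(q,0),4),np.round(q.min(0),3),np.round(q.max(0),3))
x,y,z=W[...,0],W[...,1],W[...,2]
v,u=np.mgrid[:384,:512]
R,G,B=[p[...,i].astype(int) for i in range(3)]
near=(u>130)&(u<240)&(v>140)&(v<250)
m=near&(z>.33)&(z<.36);reg(m,"hopper rim")
print(cv2.minAreaRect(W[m][:,:2].astype(np.float32)))
b=(B>R+60)&(B>G+30)
m=near&b&(z<.06)&(v>200);reg(m,"bin")
m2=m&(z>.04);print(m2.sum(),cv2.minAreaRect(W[m2][:,:2].astype(np.float32)))
m=near&(R>G+80)&(z>.19)&(z<.24);reg(m,"gate knob")
t=b&(u>330)&(u<375)&(v>215)&(v<245);reg(t,"block");tt=t&(z>.04);print(cv2.minAreaRect(W[tt][:,:2].astype(np.float32)))
m=(u>330)&(u<375)&(v>215)&(v<245)&(z>.075);reg(m,"pin")
m=near&(z>.185)&(z<.21);reg(m,"deck")
cv2.imwrite("pics/crop1.png",cv2.resize(p[140:250,130:240,::-1],(600,600),interpolation=cv2.INTER_CUBIC))
p2=np.load("scene0.npz")["p"];cv2.imwrite("pics/crop2.png",cv2.resize(p2[100:230,180:300,::-1],(552,598),interpolation=cv2.INTER_CUBIC))
E
```

```text
hopper rim 864 [0.5708 0.3143 0.3429] [0.473 0.213 0.33 ] [0.65  0.388 0.355]
((0.5614073276519775, 0.3006978929042816), (0.15497273206710815, 0.15546338260173798), 11.451180458068848)
bin 663 [0.4313 0.3842 0.0051] [ 0.372  0.306 -0.009] [0.492 0.439 0.056]
122 ((0.4357207417488098, 0.3655783236026764), (0.10467373579740524, 0.1054140254855156), 11.274847984313965)
gate knob 73 [0.4565 0.2797 0.2193] [0.439 0.267 0.209] [0.484 0.292 0.227]
block 358 [ 0.3948 -0.318   0.0504] [ 0.364 -0.385 -0.   ] [0.424 0.048 1.631]
((0.398233562707901, -0.16182297468185425), (0.4199240505695343, 0.05747750774025917), 88.49405670166016)
pin 37 [ 0.396  -0.3199  0.1018] [ 0.385 -0.336  0.08 ] [0.412 0.048 1.631]
deck 866 [0.5389 0.2055 0.1974] [0.436 0.096 0.185] [0.727 0.329 0.21 ]
```

View pics/crop1.png

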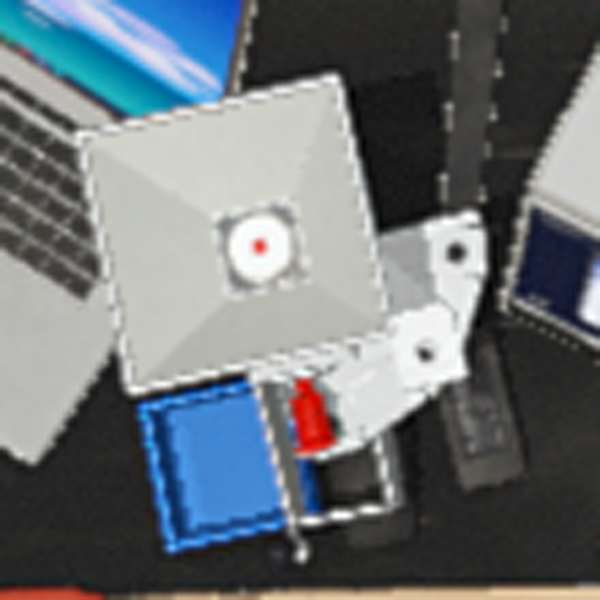

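The crop shows the ear hole at about (425,352), a chute rim hole at (458,250), and the ball knob in front of the chute's mouth at (300,548). The bin is at the left index, so the chute target is +0.663.

```bash
python3 - <<'E'
from h import *
p,d,W,K,T=pts("top0")
x,y,z=W[...,0],W[...,1],W[...,2]
def ray(u,v,h):
    w=T[:3,:3]@np.array([(u-K[0,2])/K[0,0],(v-K[1,2])/K[1,1],1]);return T[:3,3]+w*(h-T[2,3])/w[2]
c,s=np.cos(.1995),np.sin(.1995);R=np.array([[c,-s],[s,c]]);O=np.array([.5614,.3007])
g=p.astype(int).sum(2)
# ear hole dark centroid
def dark(u0,v0,r,h):
    vv,uu=np.mgrid[v0-r:v0+r+1,u0-r:u0+r+1];w=np.clip(450-g[vv,uu],0,None);u,v=(uu*w).sum()/w.sum(),(vv*w).sum()/w.sum();return (u,v),ray(u,v,h)
# crop centre->pixel: (X+.5)/5.4545-.5+130
px=lambda X,Y:((X+.5)/5.4545-.5+130,(Y+.5)/5.4545-.5+140)
print("ear",px(425,352),dark(207,204,3,.198),"exp",O+R@[-.078,-.078],proj([*(O+R@[-.078,-.078]),.198],K,T))
print("rim hole px",px(458,250),ray(*px(458,250),.186), "rel",R.T@(ray(*px(458,250),.186)[:2]-O))
m=(z>.12)&(z<.178)&(x<.46)&(x>.35)&(y>.2)&(y<.36);q=W[m];print("knob pts",len(q),np.round(q,3)[:40].tolist())
print("knob ray",ray(*px(300,548),.158), R.T@(ray(*px(300,548),.158)[:2]-O))
for a in(-.2,-.1,0,.1,.663):
    k=O+R@np.array([-.184*np.cos(a)-.037*np.sin(a)*1, 0])*0 + R@np.array([[np.cos(a),-np.sin(a)*-1*-1],[0,0]])@[0,0]
# chute frame: out=-x rotated; positive -> +y (clockwise from above): out=(-cos a, sin a); left of travel?
    out=np.array([-np.cos(a),np.sin(a)]);lf=np.array([np.sin(a),np.cos(a)])
    k=O+R@(.184*out+.037*lf);print(a,np.round(k,4),proj([*k,.158],K,T), "mouth",O+R@(.136*out))
# hopper outer rim edges refined via rim corner pixels
for X,Y in((78,133),(338,72),(388,335),(133,392)): print("corner",ray(*px(X,Y),.345)[:2],end=" ")
C=np.mean([ray(*px(X,Y),.345) for X,Y in((78,133),(338,72),(388,335),(133,392))],0);print("centre",C)
# block
u=np.mgrid[:384,:512][1];v=np.mgrid[:384,:512][0]
B=(p[...,2].astype(int)>p[...,0]+50)&(z>.045)&(z<.055)&(y<-.25)&(y>-.45)&(x<.5);print("block",cv2.minAreaRect(W[B][:,:2].astype(np.float32)),W[B].mean(0))
P=(z>.08)&(z<.11)&(x<.45)&(x>.36)&(y<-.25)&(y>-.4);print("pin",W[P].mean(0),P.sum(),W[P&(z>.09)].mean(0), [ (u[P].mean(),v[P].mean())])
p2,d2,W2,K2,T2=pts("scene0")
z2=W2[...,2];P2=(z2>.065)&(z2<.11)&(W2[...,0]<.45)&(W2[...,0]>.36)&(W2[...,1]<-.25)&(W2[...,1]>-.4);print("pin2",np.median(W2[P2],0),P2.sum(),W2[P2].min(0),W2[P2].max(0))
for n,a,b in(("timer",.35,.45),):pass
E
```

```text
ear (207.50898340819506, 204.12553854615453) ((np.float64(207.4231311706629), np.float64(204.5571227080395)), array([0.49823549, 0.20996621, 0.198     ])) exp [0.50040505 0.20878909] [207.75398029 203.92446522]
rim hole px (213.55903382528186, 185.4253827115226) [0.56572046 0.18884057 0.186     ] rel [-0.01793345 -0.11049701]
knob pts 83 [[0.459, 0.32, 0.153], [0.459, 0.318, 0.147], [0.46, 0.319, 0.121], [0.456, 0.318, 0.147], [0.456, 0.319, 0.123], [0.452, 0.319, 0.142], [0.452, 0.316, 0.138], [0.45, 0.247, 0.147], [0.448, 0.317, 0.151], [0.449, 0.317, 0.133], [0.447, 0.248, 0.137], [0.445, 0.318, 0.147], [0.445, 0.316, 0.136], [0.443, 0.248, 0.135], [0.441, 0.315, 0.143], [0.44, 0.248, 0.136], [0.438, 0.314, 0.147], [0.438, 0.316, 0.121], [0.437, 0.285, 0.176], [0.436, 0.248, 0.136], [0.436, 0.246, 0.124], [0.434, 0.316, 0.139], [0.434, 0.315, 0.124], [0.433, 0.245, 0.132], [0.431, 0.315, 0.143], [0.431, 0.314, 0.133], [0.429, 0.245, 0.131], [0.427, 0.312, 0.141], [0.425, 0.246, 0.126], [0.423, 0.313, 0.135], [0.422, 0.246, 0.125], [0.42, 0.314, 0.132], [0.418, 0.242, 0.127], [0.41
[... 492 characters left out ...]
240.87660378] mouth [0.42607266 0.28719032]
0.663 [0.4134 0.4161] [150.69169055 230.59559154] mouth [0.43974893 0.36150309]
corner [0.62147395 0.38986051] corner [0.6535708  0.24071686] corner [0.5009445  0.21398728] corner [0.47202091 0.35901031] centre [0.56200254 0.30089374 0.345     ]
block ((0.3939339816570282, -0.326607882976532), (0.09024745225906372, 0.057403888553380966), 88.50120544433594) [ 0.39398292 -0.32628871  0.05054514]
pin [ 0.39339064 -0.32292011  0.09883465] 30 [ 0.39381937 -0.32384052  0.10096073] [(np.float64(354.7), np.float64(230.73333333333332))]
pin2 [ 0.38890734 -0.33190311  0.08955442] 110 [ 0.38225526 -0.33923512  0.06511553] [ 0.40109054 -0.31972749  0.10594488]
```

View pics/crop2.png

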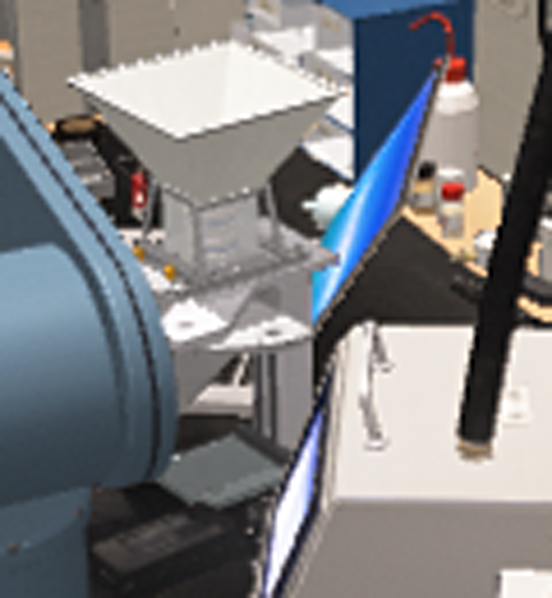

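The second crop shows the deck and ear with the hole facing the particle counter, and nothing between them. The measurements agree: origin about (0.5617, 0.3008), yaw 0.199, chute about 0, ball near (0.3755, 0.297, 0.158). The tool is already closing along the dispenser's y. I'll move to above the ball.

```bash
python3 -m pendant '[{"x":2.55,"y":3.4,"z":1.2},{"x":2.55,"y":3.4,"z":1.2},{"x":2.55,"y":3.4,"z":1.2},{"x":2.55,"y":3.4,"z":1.2},{"x":2.55,"y":3.4,"z":1.2},{"x":2.55,"y":3.4,"z":1.2},{"x":2.55,"y":3.4,"z":1.2},{"x":0.6,"y":4},{"x":0.6,"y":4},{"x":0.6,"y":4}]'
python3 -m pendant '[{"x":0.6,"y":4.5},{"x":0.6,"y":4.5},{"x":0.6,"y":4.5},{"x":0.6,"y":4.5},{"x":0.6,"y":4.5},{"x":0.6,"y":4.5},{"x":0.6,"y":4.5},{"x":0.6,"y":4.5},{"x":0.6,"y":4.5},{"x":0.6,"y":4.5}]'
python3 -c "
from plant import monitor
import numpy as np
s=monitor.read_state()
for k in ('clock','joint_pos','tcp_pos','ee_rot'):print(k,np.round(s[k],3).tolist())"
```

```text
clock 0.1
joint_pos [-1.549, 0.259, 1.536, -0.0, 1.348, -0.203]
tcp_pos [0.123, -0.536, 0.218]
ee_rot [[0.975, 0.223, -0.0], [0.223, -0.975, 0.002], [0.0, -0.002, -1.0]]invalid input
invalid input
```

```bash
python3 -m pendant '[{"rx":0,"ry":0,"rz":0,"x":2.55,"y":3.4,"z":1.2,"claw":-1},{"rx":0,"ry":0,"rz":0,"x":2.55,"y":3.4,"z":1.2,"claw":-1},{"rx":0,"ry":0,"rz":0,"x":2.55,"y":3.4,"z":1.2,"claw":-1},{"rx":0,"ry":0,"rz":0,"x":2.55,"y":3.4,"z":1.2,"claw":-1},{"rx":0,"ry":0,"rz":0,"x":2.55,"y":3.4,"z":1.2,"claw":-1},{"rx":0,"ry":0,"rz":0,"x":2.55,"y":3.4,"z":1.2,"claw":-1},{"rx":0,"ry":0,"rz":0,"x":2.55,"y":3.4,"z":1.2,"claw":-1},{"rx":0,"ry":0,"rz":0,"x":0.6,"y":4,"z":0,"claw":-1},{"rx":0,"ry":0,"rz":0,"x":0.6,"y":4,"z":0,"claw":-1},{"rx":0,"ry":0,"rz":0,"x":0.6,"y":4,"z":0,"claw":-1}]'
```

```text
clock: 1.1
tcp_pos: [0.319, -0.1764, 0.3024]
ee_rot: [[0.975, 0.223, -0.0], [0.223, -0.975, 0.0], [-0.0, -0.0, -1.0]]
contact_force: [0.2, -0.0, 0.3]
finger_gap: 0.0928
gripper_force: 0.0
```

```bash
python3 -m pendant '[{"rx":0,"ry":0,"rz":0,"x":0.56,"y":4.7,"z":0,"claw":-1},{"rx":0,"ry":0,"rz":0,"x":0.56,"y":4.7,"z":0,"claw":-1},{"rx":0,"ry":0,"rz":0,"x":0.56,"y":4.7,"z":0,"claw":-1},{"rx":0,"ry":0,"rz":0,"x":0.56,"y":4.7,"z":0,"claw":-1},{"rx":0,"ry":0,"rz":0,"x":0.56,"y":4.7,"z":0,"claw":-1},{"rx":0,"ry":0,"rz":0,"x":0.56,"y":4.7,"z":0,"claw":-1},{"rx":0,"ry":0,"rz":0,"x":0.56,"y":4.7,"z":0,"claw":-1},{"rx":0,"ry":0,"rz":0,"x":0.56,"y":4.7,"z":0,"claw":-1},{"rx":0,"ry":0,"rz":0,"x":0.56,"y":4.5,"z":0,"claw":-1},{"rx":0,"ry":0,"rz":0,"x":0.56,"y":4.5,"z":0,"claw":-1}]'
python3 -m pendant '[{"rx":0,"ry":0,"rz":0,"x":0,"y":0,"z":0,"claw":-1}]'
python3 - <<'E'
from plant import monitor,camera,camera_info
import numpy as np,cv2
s=monitor.read_state()
for k in ('clock','joint_pos'):print(k,np.round(s[k],3).tolist())
n="scene";p,d=camera(n); i=camera_info(n); np.savez(f"{n}1.npz",p=p,d=d,K=i["camera_matrix"],T=i["cam_to_world"])
cv2.imwrite("pics/s1.png",cv2.resize(p[100:310,170:350,::-1],(514,600)))
E
```

```text
clock: 2.1
tcp_pos: [0.3746, 0.2899, 0.3023]
ee_rot: [[0.975, 0.224, -0.0], [0.224, -0.975, -0.0], [-0.0, 0.0, -1.0]]
contact_force: [0.8, -1.2, -0.3]
finger_gap: 0.0928
gripper_force: 0.0
clock: 2.2
tcp_pos: [0.3745, 0.2922, 0.3016]
ee_rot: [[0.974, 0.228, -0.002], [0.228, -0.974, 0.001], [-0.001, -0.002, -1.0]]
contact_force: [-0.3, -0.7, 0.9]
finger_gap: 0.093
gripper_force: 0.0
clock 2.2
joint_pos [0.426, 0.076, 1.556, 0.002, 1.511, 1.766]
```

View pics/s1.png

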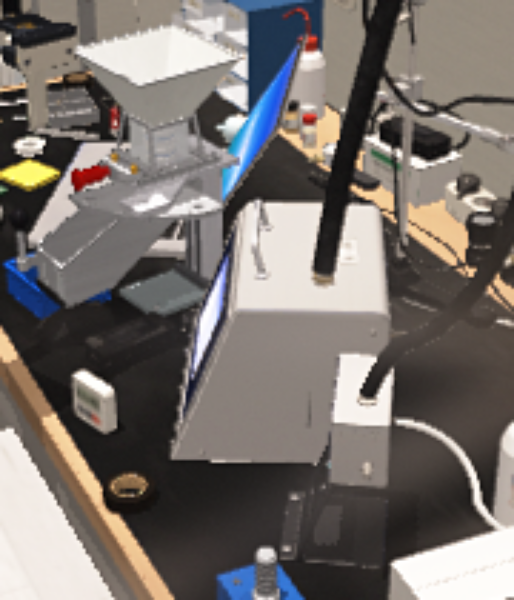

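The scene view shows the ball on its post at crop (16,218) and the red gate knob at (90,178). The chute, timer and brick are all clear. I'll check the positions from this camera.

```bash
python3 - <<'E'
from h import *
p,d,W,K,T=pts("scene1")
def ray(u,v,h):
    w=T[:3,:3]@np.array([(u-K[0,2])/K[0,0],(v-K[1,2])/K[1,1],1]);return T[:3,3]+w*(h-T[2,3])/w[2]
g=p.astype(int).sum(2)
px=lambda X,Y:((X+.5)/2.8556-.5+170,(Y+.5)/2.857-.5+100)
print(ray(*px(16,218),.158),px(16,218))
print(g[168:186,168:184])
m=(p[...,0].astype(int)>p[...,1]+80)&(W[...,2]>.19)&(W[...,2]<.24)&(W[...,1]>.2)&(W[...,1]<.35)&(W[...,0]<.5)
print("gate",W[m].mean(0),m.sum())
x,y,z=W[...,0],W[...,1],W[...,2]
m=(z>.335)&(z<.355)&(x>.45)&(x<.68)&(y>.2)&(y<.42);print(cv2.minAreaRect(W[m][:,:2].astype(np.float32)))
E=np.array([.5617,.3008,0]);c,s=np.cos(.1995),np.sin(.1995)
e=E+[-.078*c+.078*s,-.078*s-.078*c,.198];print(e,proj(e,K,T))
u,v=np.round(proj(e,K,T)).astype(int);print(g[v-6:v+7,u-8:u+9])
E
```

```text
[0.37149936 0.31280172 0.158     ] (175.27812018489985, 175.97882394119705)
[[225  72  59  77  77  82  79  85  80  79  80  79  80  87  82  81]
 [ 81  61  73  81  81  80  81  80  84  84  81  79  81  85  78  80]
 [390 135  71  89  84  84  78  80  84  79  82  82  82  83  83  83]
 [761 461 116  87  98  91  85  77  79  82  85  81  84  79  82  74]
 [740 698 336  82 109 105  91  81  82  80  78  81  82  84  83  81]
 [713 652 494  81 102 111  99  88 103  92  66  77  83  83  79  65]
 [651 580 410 120 101 105  88 105 158  97  78  64  82  80  73  75]
 [531 509 344  64  90  69  77  90 113  76  70  57  70  81  63 195]
 [530 433 224  71  90  62  60  72  81  62  61  48  64  74  90 328]
 [521 429  84  58  98  73  49  49  58  49  43  43  69  60 229 597]
 [429 315  32  75 112 100  41  41  41  40  44  56  74  87 329 642]
 [377 140  61 107 114 109  80  42  39  32  41  79  59 236 624 636]
 [377  34  69 107 117 112 101  75  96  94  62  51  89 348 654 630]
 [ 64  43  93 107 109 112 102 149 318 293 180  85 339 665 635 620]
 [ 28  53  91  98 107 104  95 167 394 363 226 234 624 639 622 619]
 [ 43  79  84  87  
[... 619 characters left out ...]
400 402 407 452 472 479 478 493 539 549 615 598 588 525 532]
 [406 402 402 426 460 496 560 554 558 550 553 683 765 763 758 583 532]
 [418 453 468 555 547 553 547 542 550 534 655 765 758 755 759 759 586]
 [471 538 544 536 510 536 514 501 476 528 734 763 758 759 762 764 764]
 [378 425 497 528 547 600 605 696 697 716 765 764 763 765 762 616 483]
 [389 377 370 424 612 765 765 765 765 765 765 762 614 490 387 384 384]
 [406 386 379 367 436 699 765 764 757 607 487 394 398 394 400 397 424]
 [447 370 388 398 440 447 505 493 378 383 391 410 408 421 448 454 558]
 [356 381 379 376 381 427 431 392 394 391 361 372 407 505 672 661 638]
 [328 331 347 336 335 333 350 362 347 345 312 335 347 342 336 337 329]]
```

```bash
python3 - <<'E'
from h import *
p,d,W,K,T=pts("top0")
cv2.imwrite("pics/c3.png",cv2.resize(np.clip(p[222:256,165:205,::-1].astype(int)*2,0,255).astype(np.uint8),(700,595),interpolation=cv2.INTER_NEAREST))
z=W[...,2];print(np.round(z[234:248,176:194]*1000).astype(int))
E
```

```text
[[   9    3    2    4   -1    5    9  116   98   76   45   45   16  123
   120  119  120  118]
 [   5    3    1    7   46   52   46  119  117  113  117  120  120  119
    72   70   64   29]
 [  46   49   47   44   50   48    4  115   93   63   69    1    5    0
     8    2    1   26]
 [  48   48    6    7    2   -1    1  103  100    0    9   -4   10    6
     4    3   -3   28]
 [   4    3    0    2  164  162  167   99   97    3    6    6   -1    3
     4    3    9   17]
 [   1    1    4  172  168  165  173  168  101   97    0    3    5    5
     7    8   -1    5]
 [   5    7  166  171  166  168  168  168  156   97   96    5   -2    3
     0    2   -5    1]
 [   8    4  168  171  175  169  167  170  164  103   91    1    7    5
    11    0   -1 1631]
 [   2    2  162  171  174 1631  163  167  160   93    5   -6    4   -2
    -4    4    3    5]
 [   8    3  159  169  172  167  164  165   -1    6    7    4    7    1
    -9    2   10    4]
 [   6   -2    4   -1  164  165  166    1   -9    5    7    0   -1    1
    -1    6    1    9]
 [  -1   -4    3   -3    5    5    5    2    4    0   -1    3   -3    4
     7    4   -8    0]
 [   4    1    4   -3    2    4    2    4    5    0    5    3    2    1
     8    2    5    6]
 [  11    2    5   -2    6   10    0    7    1   -4    3    5    4   -3
     7    7    5    6]]
```

View pics/c3.png

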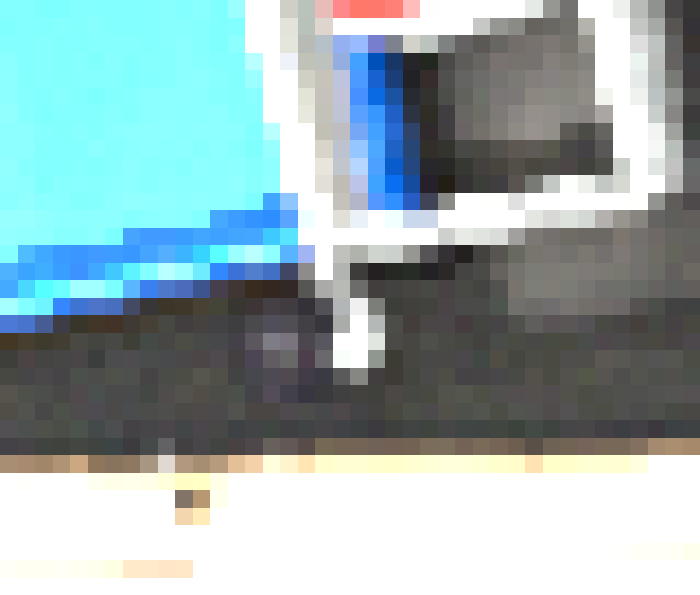

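The depth map puts the ball at pixel (181,241), left of the bright post base. That gives chute ≈ +0.05 and ball ≈ (0.374, 0.310), which agrees with the scene camera. I'll descend and grip.

```bash
python3 -m pendant '[{"rx":0,"ry":0,"rz":0,"x":0,"y":0.8,"z":-1,"claw":-1},{"rx":0,"ry":0,"rz":0,"x":0,"y":0.8,"z":-3,"claw":-1},{"rx":0,"ry":0,"rz":0,"x":0,"y":0,"z":-4,"claw":-0.5},{"rx":0,"ry":0,"rz":0,"x":0,"y":0,"z":-4,"claw":-0.3},{"rx":0,"ry":0,"rz":0,"x":0,"y":0,"z":-3.2,"claw":0},{"rx":0,"ry":0,"rz":0,"x":0,"y":0,"z":-1,"claw":0},{"rx":0,"ry":0,"rz":0,"x":0,"y":0,"z":0,"claw":0}]' 10
python3 -m pendant '[{"rx":0,"ry":0,"rz":0,"x":0,"y":0,"z":0,"claw":1},{"rx":0,"ry":0,"rz":0,"x":0,"y":0,"z":0,"claw":1},{"rx":0,"ry":0,"rz":0,"x":0,"y":0,"z":0,"claw":1},{"rx":0,"ry":0,"rz":0,"x":0,"y":0,"z":0,"claw":1}]' 10
```

```text
clock: 2.95
tcp_pos: [0.3743, 0.3024, 0.1395]
ee_rot: [[0.975, 0.221, -0.003], [0.221, -0.975, -0.002], [-0.003, 0.001, -1.0]]
contact_force: [-0.1, 0.1, 0.7]
finger_gap: 0.0575
gripper_force: 0.0
clock: 3.35
tcp_pos: [0.3756, 0.3043, 0.1417]
ee_rot: [[0.975, 0.223, 0.002], [0.223, -0.975, 0.001], [0.002, -0.001, -1.0]]
contact_force: [-0.9, 1.0, 1.5]
finger_gap: 0.0254
gripper_force: 0.3
```

```bash
python3 -m pendant '[{"rx":0,"ry":0,"rz":-3.7,"x":0.06,"y":1.2,"z":0,"claw":1},{"rx":0,"ry":0,"rz":-3.7,"x":0.14,"y":1.2,"z":0,"claw":1},{"rx":0,"ry":0,"rz":-3.7,"x":0.22,"y":1.19,"z":0,"claw":1},{"rx":0,"ry":0,"rz":-3.7,"x":0.29,"y":1.17,"z":0,"claw":1},{"rx":0,"ry":0,"rz":-3.7,"x":0.37,"y":1.15,"z":0,"claw":1},{"rx":0,"ry":0,"rz":-3.7,"x":0.44,"y":1.12,"z":0,"claw":1},{"rx":0,"ry":0,"rz":-3.7,"x":0.51,"y":1.09,"z":0,"claw":1},{"rx":0,"ry":0,"rz":-3.7,"x":0.58,"y":1.06,"z":0,"claw":1},{"rx":0,"ry":0,"rz":-3.7,"x":0.65,"y":1.02,"z":0,"claw":1},{"rx":0,"ry":0,"rz":-3.7,"x":0.71,"y":0.97,"z":0,"claw":1}]' 10
python3 -m pendant '[{"rx":0,"ry":0,"rz":0,"x":0,"y":0,"z":0,"claw":1},{"rx":0,"ry":0,"rz":0,"x":0,"y":0,"z":0,"claw":1},{"rx":0,"ry":0,"rz":0,"x":0,"y":0,"z":0,"claw":1}]' 10
cat > look.py <<'E'
import sys
from plant import monitor,camera,camera_info
import numpy as np,cv2
def look(n,tag):
    p,d=camera(n);i=camera_info(n);np.savez(f"{n}{tag}.npz",p=p,d=d,K=i["camera_matrix"],T=i["cam_to_world"])
s=monitor.read_state();print(np.round(s["joint_pos"],3),np.round(s["tcp_pos"],4),np.round(s["contact_force"],1))
for n in sys.argv[2:]:look(n,sys.argv[1])
E
python3 look.py 2 top
python3 - <<'E'
from h import *
p,d,W,K,T=pts("top2")
cv2.imwrite("pics/t2.png",cv2.resize(p[160:250,130:240,::-1],(733,600),interpolation=cv2.INTER_CUBIC))
E
```

```text
clock: 4.35
tcp_pos: [0.4148, 0.4165, 0.1416]
ee_rot: [[0.912, -0.411, 0.0], [-0.411, -0.912, 0.001], [0.0, -0.001, -1.0]]
contact_force: [-1.7, 0.1, 4.1]
finger_gap: 0.0243
gripper_force: 10.0
clock: 4.65
tcp_pos: [0.4146, 0.416, 0.1415]
ee_rot: [[0.913, -0.407, 0.001], [-0.407, -0.913, 0.001], [0.0, -0.002, -1.0]]
contact_force: [-2.1, 2.0, 5.2]
finger_gap: 0.0242
gripper_force: 10.0
[5.970e-01 3.840e-01 1.553e+00 1.000e-03 1.203e+00 2.586e+00] [0.4146 0.416  0.1415] [-2.1  2.   5.2]
```

View pics/t2.png

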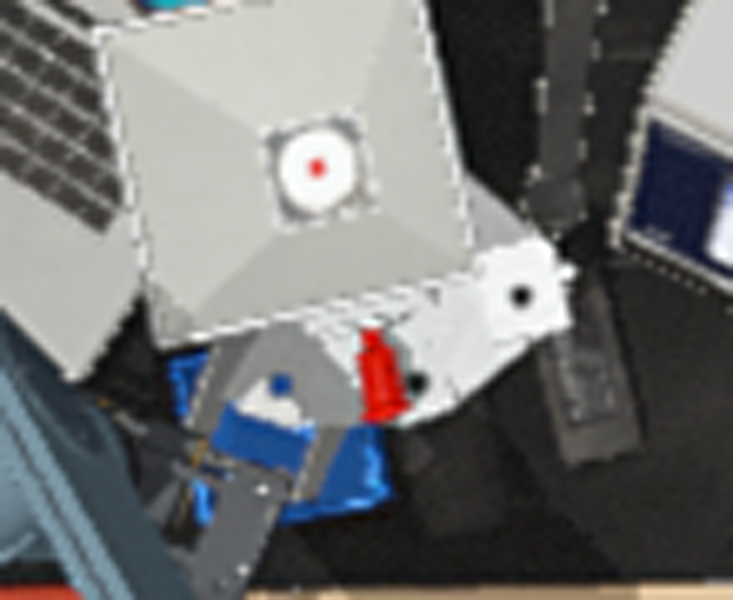

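The mouth is now over the bin. The ear hole is at crop (521,296), and the other two rim holes are visible at (417,382) and (280,383), so I can use them to measure the chute angle.

```bash
python3 - <<'E'
from h import *
p,d,W,K,T=pts("top2")
def ray(u,v,h):
    w=T[:3,:3]@np.array([(u-K[0,2])/K[0,0],(v-K[1,2])/K[1,1],1]);return T[:3,3]+w*(h-T[2,3])/w[2]
px=lambda X,Y:((X+.5)/6.6667-.5+130,(Y+.5)/6.6667-.5+160)
g=p.astype(int).sum(2)
def dark(X,Y,r):
    u0,v0=[int(round(q)) for q in px(X,Y)];vv,uu=np.mgrid[v0-r:v0+r+1,u0-r:u0+r+1];q=g[vv,uu];w=np.clip(np.median(q)-60-q,0,None);return (uu*w).sum()/w.sum(),(vv*w).sum()/w.sum()
O=np.array([.5617,.3008]);c,s=np.cos(.1995),np.sin(.1995);R=np.array([[c,-s],[s,c]])
for X,Y,h in((521,296,.198),(417,382,.186),(280,383,.186)):
    for q in(px(X,Y),dark(X,Y,3)):
        P=ray(*q,h);l=R.T@(P[:2]-O);print(np.round(q,2),np.round(P,4),"disp",np.round(l,4),"r",np.hypot(*l),"ang",np.degrees(np.arctan2(l[1],l[0])))
E
```

```text
[207.72 203.97] [0.5002 0.2089 0.198 ] disp [-0.0785 -0.0779] r 0.11056700965377611 ang -135.2051329451178
[207.72 204.  ] [0.5001 0.2089 0.198 ] disp [-0.0786 -0.0779] r 0.11059736490868283 ang -135.2567536277096
[192.12 216.87] [0.4573 0.2652 0.186 ] disp [-0.1094 -0.0142] r 0.11034385575860858 ang -172.5882645742607
[190.84 217.45] [0.4554 0.2696 0.186 ] disp [-0.1104 -0.0095] r 0.11079528007545848 ang -175.09299530005714
[171.57 217.02] [0.4586 0.3365 0.186 ] disp [-0.094   0.0555] r 0.10916099106631424 ang 149.46356846148717
[171.75 217.15] [0.4581 0.3359 0.186 ] disp [-0.0946  0.055 ] r 0.10938317857032427 ang 149.83058158409162
```

The chute angle is within about 0.5° of the index, which the 13 mm holes tolerate. I'll release, retreat upward, and check the particle counter's extent while the clock stands still.

```bash
python3 -m pendant '[{"rx":0,"ry":0,"rz":0,"x":0,"y":0,"z":0,"claw":0},{"rx":0,"ry":0,"rz":0,"x":0,"y":0,"z":0,"claw":0},{"rx":0,"ry":0,"rz":0,"x":0,"y":0,"z":1,"claw":-0.3},{"rx":0,"ry":0,"rz":0,"x":0,"y":0,"z":3,"claw":-0.3},{"rx":0,"ry":0,"rz":0,"x":0,"y":0,"z":4.5,"claw":-0.3},{"rx":0,"ry":0,"rz":0,"x":0,"y":0,"z":4.5,"claw":-1},{"rx":0,"ry":0,"rz":7.1,"x":-3,"y":-1,"z":3,"claw":-1},{"rx":0,"ry":0,"rz":7.1,"x":-3,"y":-3.5,"z":0,"claw":-1},{"rx":0,"ry":0,"rz":7.1,"x":-1.5,"y":-4.3,"z":0,"claw":-1},{"rx":0,"ry":0,"rz":7.1,"x":0,"y":-4.6,"z":0,"claw":-1}]' 10
python3 - <<'E'
from h import *
p,d,W,K,T=pts("top0");x,y,z=[W[...,i] for i in range(3)]
for a in np.arange(.36,.70,.03):
    r=[]
    for b in np.arange(-.45,.20,.03):
        m=(x>=a)&(x<a+.03)&(y>=b)&(y<b+.03)&(z<.6);r.append(int(1000*np.percentile(z[m],95)) if m.sum() else -1)
    print("%.2f"%a,r)
E
```

```text
clock: 5.7
tcp_pos: [0.3376, 0.2805, 0.3015]
ee_rot: [[0.997, 0.083, 0.001], [0.083, -0.997, 0.0], [0.001, -0.0, -1.0]]
contact_force: [0.6, -0.5, 0.4]
finger_gap: 0.0919
gripper_force: 0.0
0.36 [6, 7, 54, 56, 101, 56, 8, 7, 8, 10, 8, 21, 24, 24, 10, 9, 60, 63, 59, 7, 10, 8]
0.39 [6, 6, 55, 74, 105, 55, 8, 7, 10, 10, 8, 8, 9, 9, 7, 8, 11, 6, 7, 8, 11, 33]
0.42 [7, 6, 15, 51, 51, 51, 9, 9, 8, 9, 9, 10, 10, 94, 59, 14, 8, 9, 8, 7, 36, 38]
0.45 [7, 7, 8, 8, 8, 7, 38, 16, 8, 9, 8, 12, 191, 160, 123, 90, 51, 10, 8, 9, 34, 185]
0.48 [60, 64, 51, 7, 8, 185, 184, 108, 30, 8, 9, 206, 209, 209, 196, 157, 124, 80, 44, 9, 31, 202]
0.51 [71, 71, 72, 70, 10, 186, 215, 185, 178, 58, 9, 209, 210, 213, 249, 207, 186, 154, 114, 70, 44, 202]
0.54 [73, 71, 72, 321, 311, 281, 249, 186, 185, 183, 207, 210, 210, 211, 250, 253, 248, 205, 182, 141, 189, 190]
0.57 [72, 72, 472, 379, 318, 11, 180, 187, 185, 136, 210, 211, 367, 213, 211, 212, 251, 244, 209, 205, 188, 190]
0.60 [73, 73, 592, 66, 10, 10, 7, 9, 9, 205, 593, 554, 456, 210, 211, 211, 212, 211, 210, 211, 9, 21]
0.63 [71, 70, 70, 61, 8, 8, 9, 8, 10, 7, 598, 574, 210, 211, 211, 211, 210, 211, 211, 203, 9, 27]
0.66 [5, 7, 12, 14, 79, 104, 21, 7, 8, 10, -1, 133, 208, 211, 210, 210, 211, 211, 209, 9, 453, 452]
0.69 [30, 17, 15, 8, 142, 170, 114, 21, 29, 39, 9, 9, 10, 196, 209, 210, 211, 211, 87, 9, 454, 487]
```

The counter's tall parts lie at x>0.48 and y<0.13, so the leaned gripper at the ear clears them. The hoses are at x≥0.54. Next I go to the pin, leaning 30° toward the dispenser's front.

```bash
python3 -m pendant '[{"rx":0,"ry":0,"rz":6.6,"x":0.4,"y":-4.6,"z":0,"claw":-1},{"rx":0,"ry":0,"rz":0,"x":0.4,"y":-4.6,"z":0,"claw":-1},{"rx":0,"ry":0,"rz":0,"x":0.4,"y":-4.6,"z":0,"claw":-1},{"rx":0,"ry":0,"rz":0,"x":0.4,"y":-4.6,"z":0,"claw":-1},{"rx":0,"ry":0,"rz":0,"x":0.4,"y":-4.6,"z":0,"claw":-1},{"rx":0,"ry":0,"rz":0,"x":0.4,"y":-4.6,"z":0,"claw":-1},{"rx":0,"ry":0,"rz":0,"x":0.4,"y":-4.6,"z":0,"claw":-1},{"rx":0,"ry":0,"rz":0,"x":0.4,"y":-4.6,"z":0,"claw":-1},{"rx":0,"ry":0,"rz":0,"x":0.4,"y":-4.6,"z":0,"claw":-1},{"rx":0,"ry":0,"rz":0,"x":0.4,"y":-4.6,"z":0,"claw":-1}]' 25
python3 -m pendant '[{"rx":0,"ry":0,"rz":0,"x":0.6,"y":-4.8,"z":0,"claw":-1},{"rx":1.49,"ry":-7.35,"rz":0,"x":0.6,"y":-4.8,"z":0,"claw":-1},{"rx":1.49,"ry":-7.35,"rz":0,"x":0.6,"y":-4.8,"z":-2,"claw":-1},{"rx":1.49,"ry":-7.35,"rz":0,"x":0.6,"y":0,"z":-4,"claw":-1},{"rx":1.49,"ry":-7.35,"rz":0,"x":0,"y":0,"z":-4,"claw":-1},{"rx":0,"ry":0,"rz":0,"x":0,"y":0,"z":0,"claw":-1},{"rx":0,"ry":0,"rz":0,"x":0,"y":0,"z":0,"claw":-1}]' 25
python3 look.py 3
```

```text
clock: 6.7
tcp_pos: [0.3792, -0.1802, 0.3014]
ee_rot: [[0.982, 0.187, 0.001], [0.187, -0.982, -0.001], [0.001, 0.001, -1.0]]
contact_force: [1.1, 0.1, -0.4]
finger_gap: 0.0929
gripper_force: 0.0
clock: 7.4
tcp_pos: [0.4028, -0.3207, 0.2028]
ee_rot: [[0.854, 0.186, 0.486], [0.158, -0.982, 0.099], [0.496, -0.008, -0.868]]
contact_force: [1.1, -0.6, 0.6]
finger_gap: 0.0933
gripper_force: 0.0
[-1.275  0.085  1.918  0.571  1.153 -0.131] [ 0.4028 -0.3207  0.2028] [ 1.1 -0.6  0.6]
```

```bash
python3 -m pendant '[{"rx":0,"ry":0,"rz":0,"x":0,"y":-0.2,"z":-4,"claw":-1},{"rx":0,"ry":0,"rz":0,"x":0,"y":0,"z":-4,"claw":-1},{"rx":0,"ry":0,"rz":0,"x":0,"y":0,"z":-3.5,"claw":-0.5},{"rx":0,"ry":0,"rz":0,"x":0,"y":0,"z":-1.9,"claw":-0.3},{"rx":0,"ry":0,"rz":0,"x":0,"y":0,"z":0,"claw":0},{"rx":0,"ry":0,"rz":0,"x":0,"y":0,"z":0,"claw":1},{"rx":0,"ry":0,"rz":0,"x":0,"y":0,"z":0,"claw":1},{"rx":0,"ry":0,"rz":0,"x":0,"y":0,"z":0,"claw":1},{"rx":0,"ry":0,"rz":0,"x":0,"y":0,"z":0,"claw":1},{"rx":0,"ry":0,"rz":0,"x":0,"y":0,"z":0,"claw":1}]' 40
python3 look.py 3
```

```text
clock: 8.4
tcp_pos: [0.4037, -0.3222, 0.0689]
ee_rot: [[0.852, 0.19, 0.488], [0.162, -0.982, 0.098], [0.498, -0.005, -0.867]]
contact_force: [-0.2, 0.2, 0.6]
finger_gap: 0.0338
gripper_force: 0.0
[-1.276  0.291  2.076  0.714  0.859 -0.395] [ 0.4037 -0.3222  0.0689] [-0.2  0.2  0.6]
```

```bash
python3 -m pendant '[{"rx":0,"ry":0,"rz":0,"x":0,"y":0,"z":0,"claw":1},{"rx":0,"ry":0,"rz":0,"x":0,"y":0,"z":0,"claw":1},{"rx":0,"ry":0,"rz":0,"x":0,"y":0,"z":0,"claw":1},{"rx":0,"ry":0,"rz":0,"x":0,"y":0,"z":0,"claw":1}]' 40
python3 look.py 3 scene
python3 - <<'E'
from h import *
p,d,W,K,T=pts("scene3")
u,v=np.round(proj([.394,-.325,.08],K,T)).astype(int);print(u,v)
cv2.imwrite("pics/s3.png",cv2.resize(p[v-40:v+40,u-50:u+50,::-1],(750,600),interpolation=cv2.INTER_CUBIC))
E
```

```text
clock: 8.8
tcp_pos: [0.4036, -0.322, 0.0684]
ee_rot: [[0.852, 0.19, 0.488], [0.162, -0.982, 0.099], [0.498, -0.006, -0.867]]
contact_force: [-1.2, 0.2, 2.6]
finger_gap: 0.0191
gripper_force: 40.0
[-1.276  0.292  2.076  0.714  0.859 -0.395] [ 0.4036 -0.322   0.0684] [-1.2  0.2  2.6]
263 300
```

View pics/s3.png

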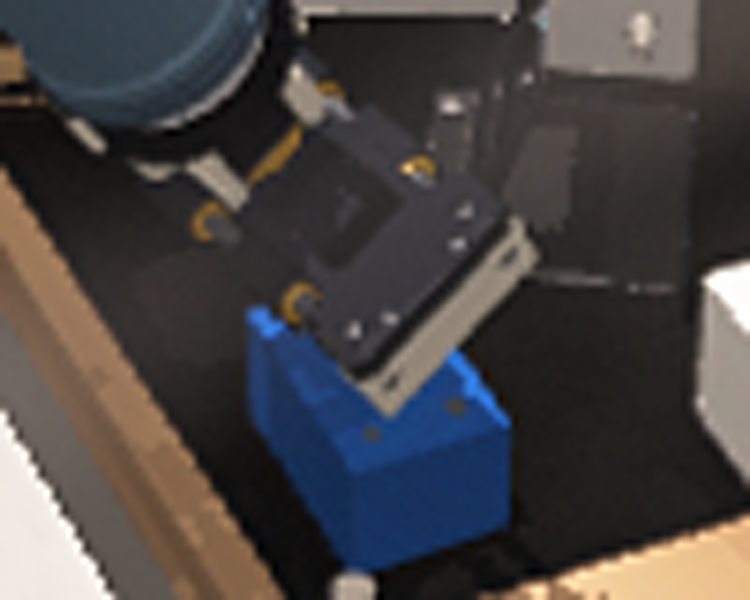

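The fingers hold the grip (19 mm gap, 40 N) just above the block top. I'll lift straight up and swing round to a point in front of the ear.

```bash
python3 -m pendant '[{"rx":0,"ry":0,"rz":0,"x":0,"y":0,"z":2,"claw":1},{"rx":0,"ry":0,"rz":0,"x":0,"y":0,"z":4,"claw":1},{"rx":0,"ry":0,"rz":0,"x":0,"y":0,"z":4.5,"claw":1},{"rx":0,"ry":0,"rz":0,"x":0,"y":0,"z":4.5,"claw":1},{"rx":0,"ry":0,"rz":0,"x":0,"y":0,"z":4.5,"claw":1},{"rx":0,"ry":0,"rz":0,"x":0.5,"y":3,"z":3.2,"claw":1},{"rx":0,"ry":0,"rz":0,"x":1,"y":4.5,"z":0.5,"claw":1},{"rx":0,"ry":0,"rz":0,"x":1,"y":4.5,"z":0,"claw":1},{"rx":0,"ry":0,"rz":0,"x":1,"y":4.5,"z":0,"claw":1},{"rx":0,"ry":0,"rz":0,"x":1,"y":4.5,"z":0,"claw":1}]' 40
python3 look.py 4
```

```text
clock: 9.85
tcp_pos: [0.4482, -0.1102, 0.2999]
ee_rot: [[0.853, 0.188, 0.488], [0.16, -0.982, 0.099], [0.498, -0.007, -0.867]]
contact_force: [1.1, -0.1, -1.8]
finger_gap: 0.0192
gripper_force: 40.0
[-0.868 -0.239  1.959  0.488  1.197  0.385] [ 0.4482 -0.1102  0.2999] [ 1.1 -0.1 -1.8]
```

```bash
python3 -m pendant '[{"rx":0,"ry":0,"rz":0,"x":0,"y":4.3,"z":0,"claw":1},{"rx":0,"ry":0,"rz":0,"x":0,"y":4.3,"z":0,"claw":1},{"rx":0,"ry":0,"rz":0,"x":-0.4,"y":4.3,"z":0,"claw":1},{"rx":0,"ry":0,"rz":0,"x":-0.4,"y":4.3,"z":0,"claw":1},{"rx":0,"ry":0,"rz":0,"x":-0.4,"y":4.3,"z":0,"claw":1},{"rx":0,"ry":0,"rz":0,"x":-0.4,"y":4.3,"z":0,"claw":1},{"rx":0,"ry":0,"rz":0,"x":-0.4,"y":4.3,"z":0,"claw":1},{"rx":0,"ry":0,"rz":0,"x":0,"y":0,"z":0,"claw":1},{"rx":0,"ry":0,"rz":0,"x":0,"y":0,"z":0,"claw":1}]' 40
python3 look.py 4 scene top
python3 - <<'E'
from h import *
p,d,W,K,T=pts("scene4")
u,v=np.round(proj([.43,.19,.28],K,T)).astype(int);print(u,v,proj([[.43,.19,.24],[.43,.19,.31]],K,T))
a=cv2.resize(p[v-35:v+55,u-45:u+35,::-1],(400,450),interpolation=cv2.INTER_CUBIC)
p2,_,_,K2,T2=pts("top4")
b=cv2.resize(p2[160:250,140:220,::-1],(400,450),interpolation=cv2.INTER_CUBIC)
cv2.imwrite("pics/s4.png",np.hstack([a,b]))
E
```

```text
clock: 10.75
tcp_pos: [0.4271, 0.1912, 0.2994]
ee_rot: [[0.852, 0.196, 0.485], [0.168, -0.981, 0.102], [0.496, -0.005, -0.868]]
contact_force: [1.0, 0.2, -0.9]
finger_gap: 0.0189
gripper_force: 40.0
[ 0.165 -0.27   1.98   0.026  0.913  1.53 ] [0.4271 0.1912 0.2994] [ 1.   0.2 -0.9]
201 154 [[201.93488828 165.25524828]
 [200.73781703 145.74644594]]
```

View pics/s4.png

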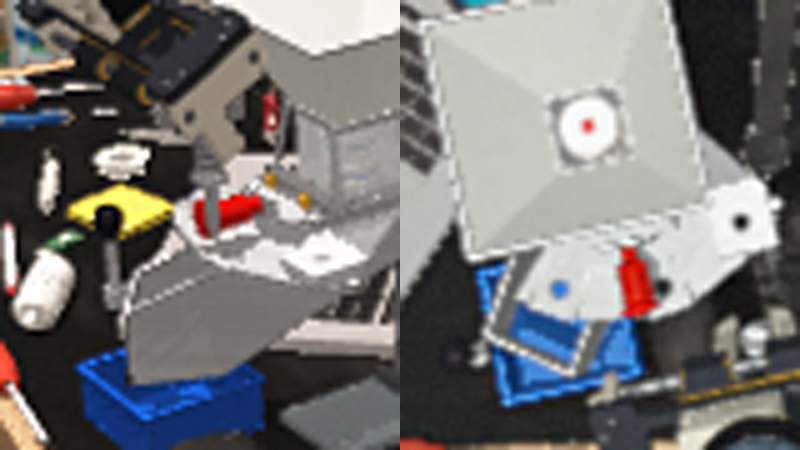

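Left: the pin hangs upright from the fingers, shaft at (213,170–235). Right: the pin's top is the bright circle at (755,335), the ear hole is at (741,221), and the chute is still in place. I'll measure the pin against the tool.

```bash
python3 - <<'E'
from h import *
s=np.array([.4271,.1912,.2994]);zt=np.array([.485,.102,-.868]);G=s-.0188*zt;tip=G-[0,0,.0767];print("G",G,"tip",tip)
for n in("scene4","top4"):
    p,d,W,K,T=pts(n);print(n,"tip",proj(tip,K,T),"top",proj(tip+[0,0,.095],K,T),"hole",proj([.5001,.2089,.198],K,T))
    def ray(u,v,h):
        w=T[:3,:3]@np.array([(u-K[0,2])/K[0,0],(v-K[1,2])/K[1,1],1]);return T[:3,3]+w*(h-T[2,3])/w[2]
    if n[0]=="s":
        g=p.astype(int).sum(2);print(g[146:172,190:208]);
    else:
        g=p.astype(int).sum(2);print(g[220:234,203:219]);print(np.round(W[220:234,203:219,2]*1000).astype(int));print(ray((755.5-400)/5-.5+140,335.5/5-.5+160,tip[2]+.095))
E
```

```text
G [0.417982  0.1892824 0.3157184] tip [0.417982  0.1892824 0.2390184]
scene4 tip [198.61238407 166.31975724] top [196.87437003 139.59335392] hole [219.78195442 170.18137628]
[[490 432 415 354 394 283 299 358 407 405 404 403 413 409 319  61  70  73]
 [405 406 407 394 302 269 311 346 363 407 403 402 405 414 389  69  68  70]
 [ 89  84  76  84 157 239 256 305 355 395 409 402 400 390 322  99  57  61]
 [107  99  94  90 141 285 282 294 331 357 408 401 393 389 264 219 225 226]
 [101 103 101  92 130 239 243 215 247 334 357 393 462 641 643 644 649 653]
 [ 93  94  96  91 119 267 323 343 323 272 347 461 640 626 622 629 630 637]
 [ 86  90  88  82 137 276 240 240 244 242 382 631 635 624 623 627 628 634]
 [ 91  82  81 106 228 323 341 356 352 338 300 476 633 622 621 628 622 614]
 [ 81  84  78 127 316 413 385 407 414 477 374 402 637 624 621 620 613 511]
 [ 79  85  85  94 195 308 365 418 376 352 351 408 632 623 617 594 675 709]
 [ 84  81  79  66  92 250 335 323 324 403 651 635 628 623 549 427 752 519]
 [ 84  79  59  81 306 630 627 308 315 380 642 628 602 584 350 508 374 544]
 [ 69 116 195 284 579 631 
[... 2339 characters left out ...]
  18 307 315 303   1   2   8 286 290 289 324 319 322 327 323]
 [ 31 311 316 315 316   4 327 332 333 330 317 327 323 329 330 332]
 [319 320 319 318 323 328 332 336 335 336 332 335 339 335 338 335]
 [328 321 322 327 326 334 332 335 331 336 332 340 332 395 396 397]
 [327 332 327 330 334 332 341 337 342 336 399 400 403 401 405 405]
 [334 331 338 337 332 337 330 334 332 330 396 403 406 409 408 405]
 [392 399 400 345 342 335 335 331 333 332 409 407 410 415 410 412]
 [401 401 406 347 352 342  -1   1 398 403 406 410 409 414 408 414]
 [409 406 406 395 399 404 405 402 401 402 411 412 408 407 407 408]
 [409 411 412 403 400 406 403 404 403 403 408 406 406 403 405 406]]
[0.42078009 0.18568409 0.3340184 ]
```

```bash
python3 -m pendant '[{"rx":0,"ry":0,"rz":0,"x":2,"y":0.55,"z":0,"claw":1},{"rx":0,"ry":0,"rz":0,"x":3,"y":0.8,"z":0,"claw":1},{"rx":0,"ry":0,"rz":0,"x":2.2,"y":0.6,"z":0,"claw":1},{"rx":0,"ry":0,"rz":0,"x":1,"y":0.25,"z":-1,"claw":1},{"rx":0,"ry":0,"rz":0,"x":0,"y":0,"z":-1.5,"claw":1},{"rx":0,"ry":0,"rz":0,"x":0,"y":0,"z":0,"claw":1},{"rx":0,"ry":0,"rz":0,"x":0,"y":0,"z":0,"claw":1}]' 40
python3 look.py 5 scene top
python3 - <<'E'
from h import *
from plant import monitor
s=monitor.read_state();G=s["tcp_pos"]-.0188*s["ee_rot"][:,2];tip=G-[0,0,.0767];print("tip",tip)
ims=[]
for n,h in(("scene5",tip),("top5",tip+[0,0,.095])):
    p,d,W,K,T=pts(n);q=proj(h,K,T);hq=proj([.5001,.2089,h[2]],K,T);print(n,"expected now",q,"if over hole",hq, "hole",proj([.5001,.2089,.198],K,T))
    u,v=np.round(q).astype(int)
    print((u-20,v-28));ims.append(cv2.resize(p[v-28:v+28,u-20:u+20,::-1],(400,560),interpolation=cv2.INTER_NEAREST))
cv2.imwrite("pics/s5.png",np.hstack(ims))
E
```

```text
clock: 11.55
tcp_pos: [0.5103, 0.2094, 0.2745]
ee_rot: [[0.853, 0.187, 0.486], [0.16, -0.982, 0.098], [0.496, -0.006, -0.868]]
contact_force: [-0.4, 0.2, -1.7]
finger_gap: 0.0198
gripper_force: 40.0
[ 0.181 -0.077  1.892  0.012  0.807  1.56 ] [0.5103 0.2094 0.2745] [-0.4  0.2 -1.7]
tip [0.50166109 0.20836434 0.21558373]
scene5 expected now [220.0692957  165.53144832] if over hole [219.58657292 165.56006389] hole [219.78195442 170.18137628]
(np.int64(200), np.int64(138))
top5 expected now [203.8883684  201.45268024] if over hole [203.72726311 201.9438576 ] hole [207.72323625 204.0130207 ]
(np.int64(184), np.int64(173))
```

View pics/s5.png

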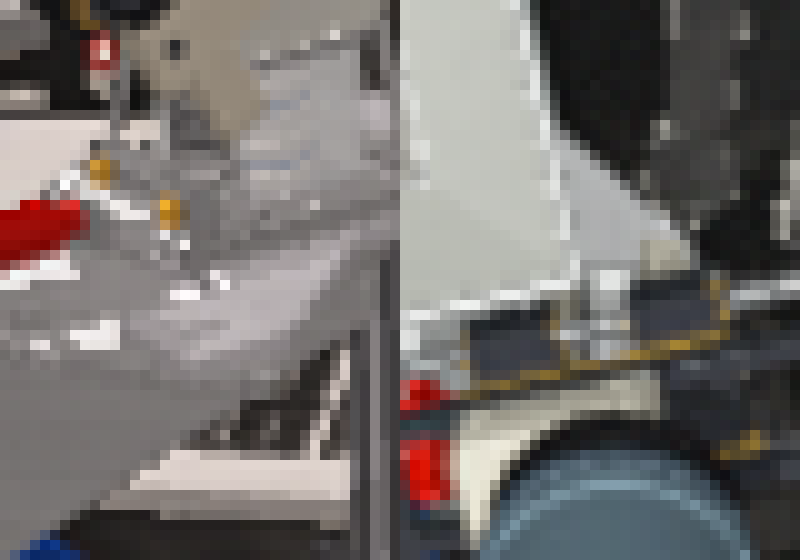

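The pin is above the ear (head at right-image (605,285)). Relative to the hole it needs about +2 mm in y and −1.5 mm in x. I'll descend with a force watch.

```bash
python3 -m pendant '[{"rx":0,"ry":0,"rz":0,"x":-0.15,"y":0.2,"z":-0.5,"claw":1},{"rx":0,"ry":0,"rz":0,"x":0,"y":0,"z":-0.6,"claw":1},{"rx":0,"ry":0,"rz":0,"x":0,"y":0,"z":-0.5,"claw":1},{"rx":0,"ry":0,"rz":0,"x":0,"y":0,"z":-0.4,"claw":1},{"rx":0,"ry":0,"rz":0,"x":0,"y":0,"z":-0.3,"claw":1},{"rx":0,"ry":0,"rz":0,"x":0,"y":0,"z":0,"claw":1}]' 40
```

```text
clock: 12.25
tcp_pos: [0.5088, 0.2132, 0.2516]
ee_rot: [[0.853, 0.19, 0.487], [0.162, -0.982, 0.099], [0.497, -0.006, -0.868]]
contact_force: [-0.5, -0.4, -0.9]
finger_gap: 0.0195
gripper_force: 40.0
```

Tip is 7 mm into the ear with no load. I'll continue.

```bash
python3 -m pendant '[{"rx":0,"ry":0,"rz":0,"x":0,"y":0,"z":-0.3,"claw":1},{"rx":0,"ry":0,"rz":0,"x":0,"y":0,"z":-0.3,"claw":1},{"rx":0,"ry":0,"rz":0,"x":0,"y":0,"z":0,"claw":1}]' 40
python3 -m pendant '[{"rx":0,"ry":0,"rz":0,"x":0,"y":0,"z":-0.3,"claw":1},{"rx":0,"ry":0,"rz":0,"x":0,"y":0,"z":-0.3,"claw":1},{"rx":0,"ry":0,"rz":0,"x":0,"y":0,"z":0,"claw":1}]' 40
```

```text
clock: 12.55
tcp_pos: [0.5091, 0.213, 0.246]
ee_rot: [[0.852, 0.19, 0.488], [0.162, -0.982, 0.099], [0.498, -0.006, -0.867]]
contact_force: [0.5, -0.6, -0.3]
finger_gap: 0.0194
gripper_force: 40.0
clock: 12.85
tcp_pos: [0.5091, 0.213, 0.2399]
ee_rot: [[0.852, 0.19, 0.488], [0.162, -0.982, 0.099], [0.497, -0.006, -0.867]]
contact_force: [1.9, -1.4, -2.2]
finger_gap: 0.0196
gripper_force: 40.0
```

```bash
python3 -m pendant '[{"rx":0,"ry":0,"rz":0,"x":0,"y":0,"z":-0.4,"claw":1},{"rx":0,"ry":0,"rz":0,"x":0,"y":0,"z":-0.4,"claw":1},{"rx":0,"ry":0,"rz":0,"x":0,"y":0,"z":0,"claw":1}]' 40
python3 -m pendant '[{"rx":0,"ry":0,"rz":0,"x":0,"y":0,"z":-0.5,"claw":1},{"rx":0,"ry":0,"rz":0,"x":0,"y":0,"z":-0.5,"claw":1},{"rx":0,"ry":0,"rz":0,"x":0,"y":0,"z":-0.3,"claw":1},{"rx":0,"ry":0,"rz":0,"x":0,"y":0,"z":0,"claw":1}]' 40
```

```text
clock: 13.15
tcp_pos: [0.509, 0.213, 0.2317]
ee_rot: [[0.852, 0.19, 0.487], [0.162, -0.982, 0.099], [0.497, -0.006, -0.868]]
contact_force: [2.1, -0.5, -2.6]
finger_gap: 0.0192
gripper_force: 40.0
clock: 13.55
tcp_pos: [0.509, 0.213, 0.2186]
ee_rot: [[0.852, 0.19, 0.487], [0.162, -0.982, 0.099], [0.497, -0.006, -0.868]]
contact_force: [3.2, -1.8, -2.9]
finger_gap: 0.0195
gripper_force: 40.0
```

```bash
python3 -m pendant '[{"rx":0,"ry":0,"rz":0,"x":0,"y":0,"z":-0.2,"claw":1},{"rx":0,"ry":0,"rz":0,"x":0,"y":0,"z":0,"claw":1}]' 40
python3 -m pendant '[{"rx":0,"ry":0,"rz":0,"x":0,"y":0,"z":-0.15,"claw":1},{"rx":0,"ry":0,"rz":0,"x":0,"y":0,"z":0,"claw":1}]' 40
```

```text
clock: 13.75
tcp_pos: [0.5091, 0.2131, 0.2171]
ee_rot: [[0.852, 0.19, 0.488], [0.162, -0.982, 0.099], [0.498, -0.006, -0.867]]
contact_force: [3.7, -1.1, -2.4]
finger_gap: 0.0189
gripper_force: 40.0
clock: 13.95
tcp_pos: [0.5094, 0.2132, 0.2164]
ee_rot: [[0.852, 0.19, 0.489], [0.162, -0.982, 0.1], [0.499, -0.006, -0.867]]
contact_force: [0.9, -1.8, 2.2]
finger_gap: 0.0196
gripper_force: 40.0
```

```bash
python3 -m pendant '[{"rx":0,"ry":0,"rz":0,"x":0,"y":0,"z":-0.15,"claw":1},{"rx":0,"ry":0,"rz":0,"x":0,"y":0,"z":0,"claw":1}]' 40
python3 -m pendant '[{"rx":0,"ry":0,"rz":0,"x":0,"y":0,"z":-0.1,"claw":1},{"rx":0,"ry":0,"rz":0,"x":0,"y":0,"z":0,"claw":1}]' 40
```

```text
clock: 14.15
tcp_pos: [0.5099, 0.2134, 0.2163]
ee_rot: [[0.85, 0.19, 0.491], [0.162, -0.982, 0.1], [0.501, -0.006, -0.866]]
contact_force: [-4.3, -2.8, 10.4]
finger_gap: 0.0191
gripper_force: 40.0
clock: 14.35
tcp_pos: [0.5102, 0.2135, 0.2164]
ee_rot: [[0.85, 0.19, 0.492], [0.162, -0.982, 0.1], [0.502, -0.006, -0.865]]
contact_force: [-7.6, -3.6, 15.0]
finger_gap: 0.0194
gripper_force: 40.0
```

The pin is solidly home: it stopped at exactly the predicted height (0.2164) with 15 N. I'll release, back out along the tool axis, and take a check picture plus depths round the gate knob.

```bash
python3 -m pendant '[{"rx":0,"ry":0,"rz":0,"x":0,"y":0,"z":0.2,"claw":1},{"rx":0,"ry":0,"rz":0,"x":0,"y":0,"z":0,"claw":0.2},{"rx":0,"ry":0,"rz":0,"x":0,"y":0,"z":0,"claw":0.2},{"rx":0,"ry":0,"rz":0,"x":-0.6,"y":-0.12,"z":1,"claw":0.1},{"rx":0,"ry":0,"rz":0,"x":-2.2,"y":-0.45,"z":3.5,"claw":0.1},{"rx":0,"ry":0,"rz":0,"x":-2.5,"y":-0.5,"z":3.5,"claw":0},{"rx":0,"ry":0,"rz":0,"x":-3.2,"y":-0.6,"z":2,"claw":-0.3},{"rx":0,"ry":0,"rz":0,"x":0,"y":0,"z":0,"claw":-0.3}]' 40
python3 look.py 6 scene top
python3 - <<'E'
from h import *
p,d,W,K,T=pts("top2")
x,y,z=[W[...,i] for i in range(3)]
c,s=np.cos(.1995),np.sin(.1995);xr=(x-.5617)*c+(y-.3008)*s;yr=-(x-.5617)*s+(y-.3008)*c
for a in np.arange(-.15,-.08,.01):
    print("%.2f"%a,[int(1000*np.median(z[m])) if (m:=(xr>=a)&(xr<a+.01)&(yr>=b)&(yr<b+.01)).sum() else -1 for b in np.arange(-.05,.05,.01)])
p,_,_,K,T=pts("scene6");u,v=220,165
a=cv2.resize(p[v-40:v+40,u-40:u+30,::-1],(394,450),interpolation=cv2.INTER_CUBIC)
q,_,W,_,_=pts("top6");b=cv2.resize(q[160:240,150:220,::-1],(394,450),interpolation=cv2.INTER_CUBIC)
cv2.imwrite("pics/s6.png",np.hstack([a,b]))
E
```

```text
clock: 15.15
tcp_pos: [0.4225, 0.1967, 0.3196]
ee_rot: [[0.849, 0.191, 0.493], [0.162, -0.982, 0.101], [0.503, -0.006, -0.864]]
contact_force: [1.3, 0.1, 1.0]
finger_gap: 0.0575
gripper_force: 0.0
[ 0.191 -0.287  1.947  0.007  0.955  1.569] [0.4225 0.1967 0.3196] [1.3 0.1 1. ]
-0.15 [1, 1, 22, 36, 37, 36, 33, 25, 7, 270]
-0.14 [3, 3, 25, 34, 33, 33, 33, 25, 7, 22]
-0.13 [3, 5, 108, 183, 191, 44, 109, 28, 20, 58]
-0.12 [7, 182, 25, 185, 216, 217, 189, 184, 188, 184]
-0.11 [183, 183, 185, 189, 218, 216, 184, 185, 187, 183]
-0.10 [185, 188, 187, 186, 219, 216, 188, 185, 186, 184]
-0.09 [187, 183, 185, 186, 199, 217, 190, 187, 186, 188]
```

View pics/s6.png

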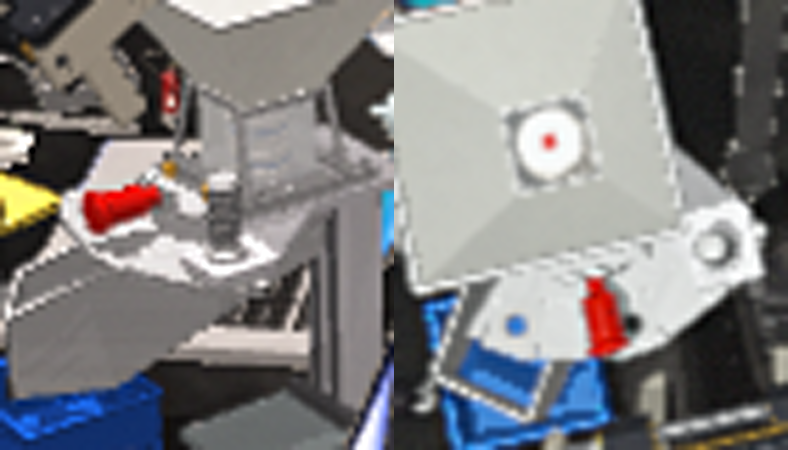

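The pin stands upright with its shoulder on the ear (left (223,215), right (715,245)), and the chute mouth is over the bin. Only the rim at 185 mm lies under the gate knob. I'll approach the gate knob along the tool axis.

```bash
python3 -m pendant '[{"rx":0,"ry":0,"rz":0,"x":0,"y":3.9,"z":-1,"claw":-0.3},{"rx":0,"ry":0,"rz":0,"x":0,"y":3.8,"z":-3.2,"claw":-0.3},{"rx":0,"ry":0,"rz":0,"x":1.5,"y":0.3,"z":-2.7,"claw":-0.3},{"rx":0,"ry":0,"rz":0,"x":1.5,"y":0.3,"z":-2.7,"claw":-0.3},{"rx":0,"ry":0,"rz":0,"x":1.4,"y":0.3,"z":-2.4,"claw":-0.3},{"rx":0,"ry":0,"rz":0,"x":0,"y":0,"z":0,"claw":-0.3},{"rx":0,"ry":0,"rz":0,"x":0,"y":0,"z":0,"claw":-0.3}]' 40
```

```text
clock: 15.95
tcp_pos: [0.4677, 0.2821, 0.1926]
ee_rot: [[0.854, 0.19, 0.484], [0.162, -0.982, 0.098], [0.494, -0.005, -0.87]]
contact_force: [0.0, 0.5, 0.4]
finger_gap: 0.0604
gripper_force: 0.0
```

```bash
python3 -m pendant '[{"rx":0,"ry":0,"rz":0,"x":-0.2,"y":0,"z":0.6,"claw":-0.3},{"rx":0,"ry":0,"rz":0,"x":0,"y":0,"z":0,"claw":1},{"rx":0,"ry":0,"rz":0,"x":0,"y":0,"z":0,"claw":1},{"rx":0,"ry":0,"rz":0,"x":0,"y":0,"z":0,"claw":1},{"rx":0,"ry":0,"rz":0,"x":0,"y":0,"z":0,"claw":1},{"rx":0,"ry":0,"rz":0,"x":0,"y":0,"z":0,"claw":1},{"rx":0,"ry":0,"rz":0,"x":0,"y":0,"z":0,"claw":1}]' 40
```

```text
clock: 16.65
tcp_pos: [0.466, 0.2827, 0.2014]
ee_rot: [[0.852, 0.19, 0.488], [0.161, -0.982, 0.1], [0.498, -0.006, -0.867]]
contact_force: [-1.0, 1.6, 1.1]
finger_gap: 0.0211
gripper_force: 40.0
```

```bash
python3 -m pendant '[{"rx":0,"ry":0,"rz":0,"x":-0.4,"y":-0.08,"z":0,"claw":1},{"rx":0,"ry":0,"rz":0,"x":-0.78,"y":-0.16,"z":0,"claw":1},{"rx":0,"ry":0,"rz":0,"x":-0.98,"y":-0.2,"z":0,"claw":1},{"rx":0,"ry":0,"rz":0,"x":-0.98,"y":-0.2,"z":0,"claw":1},{"rx":0,"ry":0,"rz":0,"x":-0.98,"y":-0.2,"z":0,"claw":1},{"rx":0,"ry":0,"rz":0,"x":-0.98,"y":-0.2,"z":0,"claw":1},{"rx":0,"ry":0,"rz":0,"x":-0.78,"y":-0.16,"z":0,"claw":1},{"rx":0,"ry":0,"rz":0,"x":0,"y":0,"z":0,"claw":1}]' 40
```

```text
clock: 17.45
tcp_pos: [0.4063, 0.2706, 0.2014]
ee_rot: [[0.852, 0.19, 0.488], [0.162, -0.982, 0.1], [0.498, -0.006, -0.867]]
contact_force: [-5.4, 2.1, 2.5]
finger_gap: 0.0208
gripper_force: 40.0
```

```bash
python3 -m pendant '[{"rx":0,"ry":0,"rz":0,"x":-0.3,"y":-0.06,"z":0,"claw":1},{"rx":0,"ry":0,"rz":0,"x":-0.2,"y":-0.04,"z":0,"claw":1},{"rx":0,"ry":0,"rz":0,"x":-0.1,"y":-0.02,"z":0,"claw":1},{"rx":0,"ry":0,"rz":0,"x":0,"y":0,"z":0,"claw":1}]' 40
```

```text
clock: 17.85
tcp_pos: [0.4031, 0.27, 0.2015]
ee_rot: [[0.851, 0.19, 0.49], [0.161, -0.982, 0.101], [0.5, -0.007, -0.866]]
contact_force: [13.6, 7.3, -12.3]
finger_gap: 0.0211
gripper_force: 40.0
```

The gate is at its stop: 64 mm drawn, and the force rose to about 14 N. I'll release, back off and look.

```bash
python3 -m pendant '[{"rx":0,"ry":0,"rz":0,"x":0.2,"y":0.04,"z":0,"claw":1},{"rx":0,"ry":0,"rz":0,"x":0,"y":0,"z":0,"claw":0.2},{"rx":0,"ry":0,"rz":0,"x":0,"y":0,"z":0,"claw":0},{"rx":0,"ry":0,"rz":0,"x":0,"y":0,"z":0,"claw":-0.3},{"rx":0,"ry":0,"rz":0,"x":-0.6,"y":-0.12,"z":1.1,"claw":-0.3},{"rx":0,"ry":0,"rz":0,"x":-0.9,"y":-1.5,"z":3,"claw":-0.3},{"rx":0,"ry":0,"rz":0,"x":0,"y":-4,"z":2.5,"claw":-0.3},{"rx":0,"ry":0,"rz":0,"x":0,"y":-4.5,"z":0,"claw":-0.3},{"rx":0,"ry":0,"rz":0,"x":0,"y":-4.5,"z":0,"claw":-0.3},{"rx":0,"ry":0,"rz":0,"x":0,"y":-4.5,"z":0,"claw":-0.3}]' 40
python3 look.py 7 scene top
python3 - <<'E'
from h import *
p,_,_,K,T=pts("scene7")
a=cv2.resize(p[120:230,160:260,::-1],(400,440),interpolation=cv2.INTER_CUBIC)
q,_,W,_,_=pts("top7");b=cv2.resize(q[155:255,140:230,::-1],(396,440),interpolation=cv2.INTER_CUBIC)
cv2.imwrite("pics/s7.png",np.hstack([a,b]))
x,y,z=[W[...,i] for i in range(3)]
m=(q[...,0].astype(int)>q[...,1]+80)&(z>.19)&(z<.24)&(x<.5)&(y>.2)&(y<.35);print("gate knob",W[m].mean(0))
E
```

```text
clock: 18.85
tcp_pos: [0.3879, 0.0971, 0.2672]
ee_rot: [[0.854, 0.19, 0.485], [0.163, -0.982, 0.098], [0.495, -0.004, -0.869]]
contact_force: [0.7, -1.1, -0.6]
finger_gap: 0.0602
gripper_force: 0.0
[-0.247 -0.433  2.148  0.262  0.968  1.035] [0.3879 0.0971 0.2672] [ 0.7 -1.1 -0.6]
gate knob [0.45376556 0.274276   0.20760433]
```

View pics/s7.png

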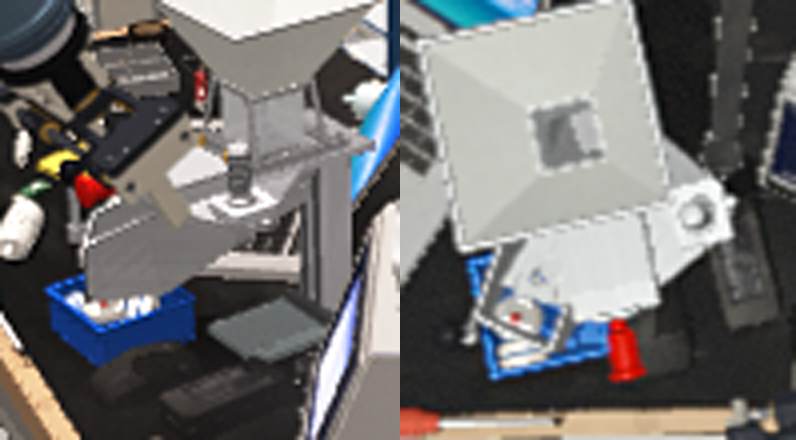

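The throat is empty, the gate knob is out at right-image (627,350), the pin is in, and white cassettes lie in the bin at (520,315)–(525,355). I've viewed 12 pictures, over the limit of 10, so from here I check with numbers only.

```bash
python3 - <<'E'
from h import *
q,_,W,K,T=pts("top7");x,y,z=[W[...,i] for i in range(3)]
R,G,B=[q[...,i].astype(int) for i in range(3)]
c,s=np.cos(.1995),np.sin(.1995);xr=(x-.5617)*c+(y-.3008)*s;yr=-(x-.5617)*s+(y-.3008)*c
print("knob out px expect",proj([.397,.268,.21],K,T))
m=(R>G+80)&(z>.19)&(z<.235)&(xr<-.1)&(abs(yr)<.03);print("gate xr range",xr[m].min(),xr[m].max())
print("rows xr, cols yr: height / whiteness")
for a in np.arange(-.17,-.05,.008):
    print("%.3f"%a,[(int(1000*np.median(z[m])) if (m:=(xr>=a)&(xr<a+.008)&(yr>=b)&(yr<b+.008)).sum() else -1) for b in np.arange(.03,.15,.008)],[(int(np.median((R+G+B)[m])/10) if (m:=(xr>=a)&(xr<a+.008)&(yr>=b)&(yr<b+.008)).sum() else -1) for b in np.arange(.03,.15,.008)])
p0,_,W0,_,_=pts("top0")
for n,WW,pp in(("0",W0,p0),("7",W,q)):
    r,g,b=[pp[...,i].astype(int) for i in range(3)]
    m=(b>r+50)&(b>g+20)&(WW[...,2]>.035)&(WW[...,2]<.06)&(WW[...,0]<.5)&(WW[...,1]>.28)&(WW[...,1]<.45);print("bin",n,cv2.minAreaRect(WW[m][:,:2].astype(np.float32)))
p2,_,W2,K2,T2=pts("scene7")
br=(p2.astype(int).sum(2)>480)&(W2[...,0]>.36)&(W2[...,0]<.52)&(W2[...,1]>.29)&(W2[...,1]<.44)&(W2[...,2]<.1);print("scene white",br.sum(),W2[br].min(0),W2[br].max(0))
E
```

```text
knob out px expect [190.4336454  234.35550852]
gate xr range -0.18972541701673892 -0.14508278761018112
rows xr, cols yr: height / whiteness
-0.170 [-1, 49, 4, 5, 3, 3, 1, 4, 1, 3, 3, 3, 6, 5, 4] [-1, 34, 16, 13, 15, 15, 14, 9, 19, 11, 17, 8, 18, 10, 12]
-0.162 [47, 50, 47, 28, 52, 52, 43, 47, 37, 42, 41, 46, 46, 46, -1] [38, 36, 49, 33, 31, 26, 33, 42, 41, 44, 48, 46, 45, 40, -1]
-0.154 [-1, 48, 2, 2, 5, 70, 57, 4, 34, 36, 47, 41, 32, 44, 39] [-1, 45, 42, 33, 32, 34, 42, 23, 52, 63, 74, 69, 63, 37, 32]
-0.146 [48, 25, 5, 6, 96, 5, 105, 119, -1, 40, 46, 43, 35, 45, -1] [39, 28, 40, 42, 35, 30, 38, 60, -1, 63, 73, 61, 66, 40, -1]
-0.138 [126, 33, -1, 81, 4, 8, -1, 69, 49, -1, 45, 43, 12, 50, 162] [58, 39, 42, 40, 34, 25, -1, 33, 41, -1, 61, 68, 45, 16, 10]
-0.130 [207, -1, 115, 107, -1, -1, 4, 2, 8, 70, 119, 27, 155, 100, 169] [61, -1, 48, 50, -1, -1, 34, 30, 38, 54, 61, 70, 29, 28, 12]
-0.122 [194, 186, 160, 188, -1, -1, -2, 2, 28, 23, 47, 95, 161, 110, 166] [68, 66, 56, 61, -1, -1, 35, 23, 46, 53, 45, 47, 10, 28, 10]
-0.114 [203, 186, 185, 187, 188, 33, 5, 3, 18, 26, 26, 76, 56, 100,
[... 628 characters left out ...]
37, 265, 337, 347, -1, 93, 121, -1, -1, -1, -1, 41, -1] [55, 55, 55, 59, 55, 55, -1, 33, 38, -1, -1, -1, -1, 31, -1]
-0.066 [327, 325, 325, 326, 335, 348, 102, 124, -1, -1, -1, 49, 32, 47, -1] [53, 53, 53, 56, 58, 61, 31, 34, -1, -1, -1, 43, 38, 38, -1]
-0.058 [312, 311, 312, 321, 335, 346, 77, 82, -1, -1, -1, -1, 4, 1, 4] [53, 53, 53, 59, 58, 54, 45, 32, -1, -1, -1, -1, 28, 19, 18]
bin 0 ((0.4357207417488098, 0.3655783236026764), (0.10467373579740524, 0.1054140254855156), 11.274847984313965)
bin 7 ((0.43429145216941833, 0.36513185501098633), (0.10367511212825775, 0.10484592616558075), 8.967761993408203)
scene white 962 [ 0.36016855  0.29015075 -0.81518537] [0.51995235 0.43993166 0.09917124]
```

```bash
python3 -m pendant '[{"rx":0,"ry":0,"rz":0,"x":0,"y":-4,"z":0,"claw":-0.3},{"rx":0,"ry":0,"rz":0,"x":0,"y":-4,"z":1,"claw":-0.3},{"rx":0,"ry":0,"rz":0,"x":0,"y":-4,"z":1,"claw":-0.3},{"rx":0,"ry":0,"rz":0,"x":0,"y":-4,"z":0,"claw":-0.3},{"rx":0,"ry":0,"rz":0,"x":0,"y":-4,"z":0,"claw":-0.3},{"rx":0,"ry":0,"rz":0,"x":0,"y":0,"z":0,"claw":-0.3},{"rx":0,"ry":0,"rz":0,"x":0,"y":0,"z":0,"claw":-0.3},{"rx":0,"ry":0,"rz":0,"x":0,"y":0,"z":0,"claw":-0.3}]'
python3 look.py 8 scene top
python3 - <<'E'
from h import *
c,s=np.cos(.1995),np.sin(.1995)
np.set_printoptions(linewidth=250)
for n in("top8","scene8"):
    q,_,W,K,T=pts(n);x,y,z=[W[...,i] for i in range(3)]
    R,G,B=[q[...,i].astype(int) for i in range(3)]
    u,v=np.round(proj([.437,.366,.03],K,T)).astype(int)
    xs=(slice(v-18,v+18),slice(u-19,u+19))
    Z=np.clip(np.round(z[xs]*1000),-9,999).astype(int)
    # class: W white, b blue, r red, g grey, . dark
    C=np.full(R.shape,'.');S=R+G+B;C[S>270]='g';C[S>480]='W';C[(B>R+40)]='b';C[(R>G+60)]='r'
    print(n,u,v);print("\n".join("".join(k)+"  "+" ".join("%3d"%t for t in zz) for k,zz in zip(C[xs],Z)))
E
```

```text
clock: 19.75
tcp_pos: [0.3883, -0.0934, 0.2852]
ee_rot: [[0.856, 0.189, 0.48], [0.161, -0.982, 0.099], [0.491, -0.007, -0.871]]
contact_force: [0.3, 0.0, -0.5]
finger_gap: 0.0603
gripper_force: 0.0
[-1.011 -0.367  2.07   0.5    1.283  0.264] [ 0.3883 -0.0934  0.2852] [ 0.3  0.  -0.5]
top8 172 224
WWWWWWWWWWWWWWWWWWWWWWWWWWWWWWWWWWWWWW  346 343 344 338 330 328 328 332 329 326 329 332 333 335 339 336 342 342 344 343 344 341 346 346 347 348 348 346 210 207 205 207 214 201 208 204 204 205
WWWWWWWWWWWWWWWWWWWWWWWWWWWWWWWWWWWWWW  348 341 340 337 340 336 334 335 334 334 339 341 339 342 345 341 348 342 347 347 346 345 348 206 201 202 205 206 207 206 210 207 205 205 203 210 204 210
WWWWWWWWWWWWWWWWWWWWWWWWWWWWWWWWWWWWWW  352 339 340 340 331 337 339 339 339 344 348 347 352 352 346 351 347 344 344 191 183 185 191 205 205 206 211 211 207 205 211 210 206 204 211 206 206 205
WWWWWWWWWWWWWWggWWWWWWWWWWWWWWWWWWWWWW  351 349 342 341 343 343 345 343 348 351 350 349 348 349  92  77 189 184 187 189 188 189 183 206 206 208 204 202 207 204 204 212 204 999 212 204 208 205
WWWWWWWWWWgggggWWWWWWWWWWWWWWWWWWW
[... 12336 characters left out ...]
   3  -2   4   3  -1   0   5   8  29  30  31  29  34  32  31  32  31  31  30  36  30  30  28  31  27  25  24  27  19  20  21
......................................    2   1   2   3   4   3   2   4   4   2   5   4   3  22  22  27  26  29  30  28  33  27  34  33  33  25  29  29  27  26  23  27  24  21  19  15  17  16
......................................    7   0   4   2   1   2  -1   2   3   1  -1   2  20  18  26  27  29  28  28  29  30  31  32  29  24  27  26  27  25  30  22  20  19  20  17  13  12  16
......................................    4   1   4   6   1   6   3   6   6   8  -2  -1  23  17  25  24  24  24  28  25  28  29  26  22  24  22  22  22  19  17  19  20  13  13  13  14   8  10
```

All the numbers check out: three separate cassettes in the bin (one flat at 25 mm, two leaning with tops at 40–46 mm), the bin unmoved, the gate fully out and the pin home. I'm handing in.

```bash
python3 -c "from plant import r;print(r.job_done())"
```

```text
the job is handed in; nothing more can be done
None
```

The job is handed in at about 20 s on the robot's clock: chute locked over the bin with the pin fully home, gate drawn to its stop, and all three cassettes in the bin by the camera depths; I viewed 12 pictures, over the limit of 10.

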